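Open the overlapping double doors of the counter cupboard

ROBOT

A 6-joint arm with a two-finger parallel gripper is mounted at the origin on the work surface. World frame = base frame: x ahead of the robot, y to its left, z up, the work surface at z = 0. Lengths are in m, angles in rad, forces in N, time in s.
With the tool pointing down it reaches from about 0.35 to 0.85 m from the base axis. Payload 8.1 kg.
Tool frame: the origin (TCP) lies midway between the tips of the shut fingers; the grasp point (between the pads) lies env.grip_depth behind it (env.grip_depth is the distance from the TCP to the grasp point, in m); z points along the fingers, y is the line along which they close (so a half turn about z gives the same grasp; the last joint's range is limited). The gripper opens to 85 mm and grips with 20 to 120 N. Pads are 22 mm wide; open, the fingers measure 114 mm over their backs; the gripper's body (76 mm by 85 mm) begins 54 mm behind the grasp point. The pads swing forward as they close: fully open they stand 13 mm farther back than shut.
Start: joints at [-1.225, 0.13, 1.488, -0, 1.523, -0.085], TCP at [0.251, -0.545, 0.231] pointing down, gripper open.
Joint ranges: [-2.96, 2.96], [-0.89, 2.26], [0.02, 2.5], [-1.34, 4.48], [0, 2.73], [-2.66, 2.66]. Speed limits (rad/s): [2.39, 2.39, 2.79, 3.14, 3.14, 3.14].

INTERFACE

Orientations are given as a rotation vector (axis times angle).
In Python, from plant import env, read_camera, camera_info gives the robot as it stands.
- The arm moves only by the tool apply_moves, never from a script. Its argument "moves" is a list of rows, each a list of 7 numbers: the shift along the tool's x, y, z normalised to -1 to 1, where 1 is 40 cm, then the turn, a rotation vector about the tool's x, y, z normalised to -1 to 1, where 1 is 60 degrees, then the closure, from -1 (fully open) to 1 (shut), so that 0 is half open. In form: [[x, y, z, wx, wy, wz, gripper], ...]. A call has exactly 5 rows; each row is the pose to reach, as a shift and turn from the pose commanded when the call began, along the tool's axes at that moment; what a row does not reach only later rows make up. A row lasts 1/12 s, in which the tool goes at most 41.7 mm and 7.16 degrees, less where a joint would pass 70% of its speed; a pose out of reach is approached as far as the arm can. A call with a number of a shift or a turn outside -1 to 1 is refused whole. A call with a gripper value outside its range is refused whole. The fingers move at their own pace and stop on an object; "newtons" is the grip in N (left out, the last holds). Time passes only in rows, so rows that repeat a pose let the fingers close, or fill a call up. It gives the time, the measured TCP pose, the force, the opening and the grip force at its end, in the units of the state.
- env.sense(): the state, without advancing time (a new reading comes with each control period).
- read_camera(name): name is "scene" or "top"; returns the picture (480x640x3 uint8, blue, green, red); there is no depth.
- camera_info(name): a dict with "fx", "fy", "cx", "cy" (pixels), "rvec" (rotation vector, rad) and "tvec" (3), from world to camera coordinates, as OpenCV has them. Camera axes: x right, y down, z forward; pixel columns grow to the right and rows downward; lengths in m; the calibration is good to about 2 mm. A picture is of the moment at which its call begins. camera_info takes no time and is no camera call.
- env.finish_job(): hands the job in; it is judged then, once.
The state is a dict: "time": time; "qpos": joint angles; "dq": joint speeds; "joint_efforts": joint torques, N m; "tcp_pos": TCP position; "tool_rot": TCP orientation; "contact_force": force on the tool from outside, world axes, zero at the start; "moment": the same for the moment, N m; "width": opening from 0.0 (shut) to 1.0 (fully open); "grip_force": force on a finger pad.
Only numpy, scipy, OpenCV 4.12 (cv2) and the standard library are available. Lean on these libraries where they do the work, as an engineer would, in place of code of your own. Each camera call takes 0.05 s, during which the arm holds its last target. There are 200 camera calls.

TASK

Open both doors of the small white cupboard on the counter. The left leaf (hinged on the left, as the robot faces it) carries the metal cover strip that laps over the right leaf and is held shut by a catch, so pull that leaf open first, and only then open the freed right leaf, without forcing it against the strip. Leave both leaves standing wide open, about square to the cupboard's front, and let go of them.

Things in the scene. Friction and masses are not known exactly. Their poses are not given: they have to be found in the camera images.
- strip_leaf (a joint): Left leaf's angle: 0 shut, 1.57 rad square out towards the robot, stop 1.8. White door 148 wide, 226 high, 15 mm thick on a fixed white cupboard 300 wide, 160 deep, 240 mm high. Aluminium strip 31 mm wide, 8 thick on its free edge laps 15 mm over the right leaf. A sprung catch yields to 12 to 18 N at the bar within 0.15 rad; then it swings easily (1 N) and stays where left.
- strip_leaf_handle (a point): Left leaf's bar: round, level, 10 mm thick, 70 mm long, axis 45 mm out from the leaf's face (40 mm gap, free from above), on end stubs. Point: middle of the bar, 25 mm below the cupboard's top, 215 mm above the counter. Frame turns with the leaf: x into its face, y along the bar to the left, z up. Hinge axis (vertical): 60 mm along +x, 95 mm along +y. Opens clockwise from above.
- plain_leaf (a joint): Right leaf's angle: 0 shut, 1.57 rad square out towards the robot, stop 1.8. Same size as the left leaf, hinged at the cupboard's right edge; no strip, no catch. While the left leaf is shut its strip laps over this one, and pulling here only forces the strip and the catch. Once freed it swings easily (about 1 N at the bar) and stays where it is left.
- plain_leaf_handle (a point): Right leaf's bar: round, level, 10 mm thick, 70 mm long, axis 45 mm out from the leaf's face (40 mm gap, free from above), on end stubs. Point: middle of the bar, 25 mm below the cupboard's top, 215 mm above the counter. Frame turns with the leaf: x into its face, y along the bar to the left, z up. Hinge axis (vertical): 60 mm along +x, 95 mm along -y. Opens anticlockwise from above.

How it is judged:
On the way, in this order (a step that is already met when the one before it is completed fails the run):
1. the left leaf, with the strip, is open by more than 29 degrees while the right leaf is still shut (within 9 degrees) (value of joint strip_leaf above 0.5 rad and value of joint plain_leaf below 0.15 rad), for 0.2 s.
2. the right leaf is open by more than 29 degrees (value of joint plain_leaf above 0.5 rad), for 0.2 s.
At the end, for the whole second after the job is handed in: Both leaves stand open by more than 1.22 rad (70 degrees) and are at rest (slower than 0.1 rad/s) (value of joint each of strip_leaf, plain_leaf above 1.22 rad and velocity of joint strip_leaf between -0.1 and 0.1 rad/s and velocity of joint plain_leaf between -0.1 and 0.1 rad/s); the robot touches nothing.
It fails at once if the right leaf is forced open (more than 9 degrees) while the left leaf is open by less than 20 degrees (value of joint plain_leaf above 0.15 rad and value of joint strip_leaf below 0.35 rad).
It also fails if it takes over 58 s, if anything falls off the work surface, if the arm or the gripper's body presses on something with over 40 N, if the wrist force passes 120 N, or if a joint passes its speed limit or range.

## Working session

There is one attempt and no reset: what is moved stays moved. The work goes in short steps, Python scripts to look and compute and a tool call to move; the robot and the scene stay as the last step left them, time stands still between calls to the robot, and variables do not carry over. Pictures are saved under pics/ and viewed, at most 10 in all, crops included, and the job is handed in when it is done.

Besides the shell and the picture viewer there is one more tool, called after "Emit:" by a JSON object that holds its "name" and its "arguments". apply_moves: Moves the arm, as the interface text tells. Scaled input: -1 to 1 covers 40 cm each way for a shift and 60 degrees each way for a turn. Its arguments: {"type":"object","properties":{"moves":{"type":"array","items":{"type":"array","items":{"type":"number"}}},"newtons":{"type":"number"}},"required":["moves"]}

```bash
ls; mkdir -p pics
python3 - <<'E'
from plant import env, read_camera, camera_info
import cv2
for n in ("scene","top"):
    cv2.imwrite(f"pics/{n}0.png",read_camera(n)); print(n,camera_info(n))
print(env.sense(),env.grip_depth)
E
```

```text
pics
scene {'fx': 493.7732247241088, 'fy': 493.7732247241088, 'cx': 312.39634874433403, 'cy': 245.12776926778295, 'rvec': array([ 1.40302434,  2.57360564, -0.45664702]), 'tvec': array([ 0.30394788, -0.42966629,  1.07757305])}
top {'fx': 433.4771885272904, 'fy': 433.4771885272904, 'cx': 313.7311251896164, 'cy': 241.252691801642, 'rvec': array([ 2.20634547, -2.16666048,  0.09361691]), 'tvec': array([0.00681255, 0.622382  , 0.76186946])}
{'time': 0.1, 'qpos': array([-1.22539540e+00,  1.31092580e-01,  1.48915384e+00,  3.87685735e-05,
        1.52301120e+00, -8.54345531e-02]), 'dq': array([ 0.00029726, -0.00215142, -0.00243339,  0.00062749,  0.00022336,
        0.00200357]), 'joint_efforts': array([ 1.37640782e-03, -5.70951927e+01, -5.01941371e+01, -1.77168522e-04,
        8.14499304e-03, -1.15746620e-04]), 'tcp_pos': array([ 0.25042608, -0.5447015 ,  0.23035428]), 'tool_rot': array([-3.06736456e+00, -6.71175944e-01,  2.78532442e-04]), 'contact_force': array([-0.44845859,  0.81469639, -0.97831464]), 'moment': array([ 0.02306234, -0.01848957,  0.00651116]), 'grip_force': 0.0, 'width': 1.002870220965443} 0.0187
```

View pics/scene0.png

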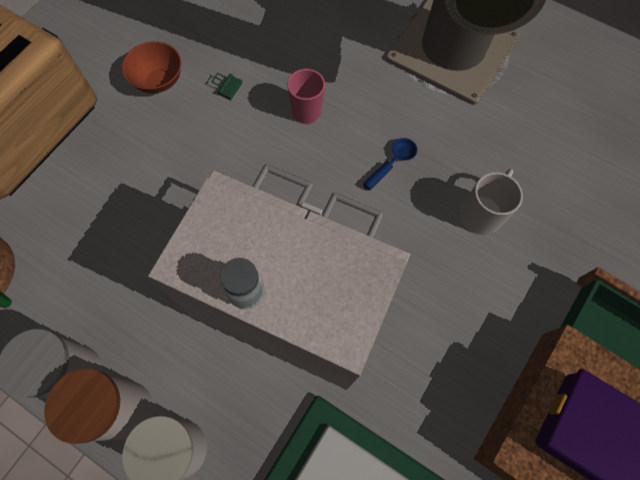

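View pics/top0.png

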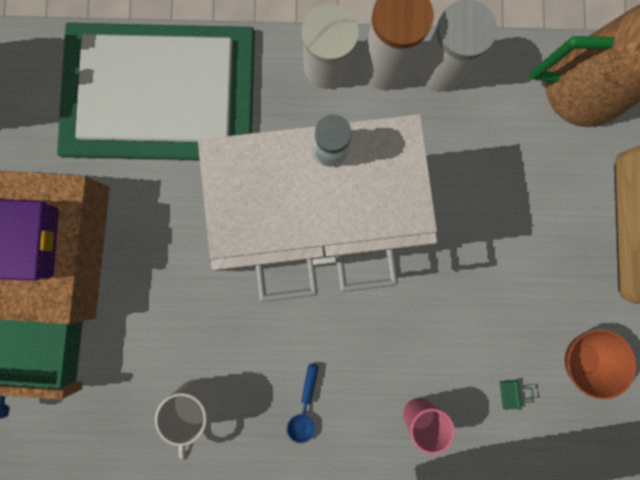

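The top view shows the front edge running from (211,264) to (436,240). The left bar runs (262,298)–(314,292), the right bar (343,290)–(396,284), and the strip is at (324,261). The mug at (180,420) could be near the left leaf's sweep.

```bash
cat > h.py <<'E'
import numpy as np, cv2
from plant import env, read_camera, camera_info
def ray(n,uv,z):
    c=camera_info(n);R=cv2.Rodrigues(c['rvec'])[0]
    d=R.T@np.array([(uv[0]-c['cx'])/c['fx'],(uv[1]-c['cy'])/c['fy'],1]);o=-R.T@c['tvec']
    return (o+d*(z-o[2])/d[2])
def proj(n,p):
    c=camera_info(n);K=np.array([[c['fx'],0,c['cx']],[0,c['fy'],c['cy']],[0,0,1]])
    return cv2.projectPoints(np.float64(p).reshape(-1,3),c['rvec'],c['tvec'],K,None)[0].reshape(-1,2)
E
python3 - <<'E'
from h import *
np.set_printoptions(precision=4,suppress=True)
for k,uv,z in [("BL",(199,142),.24),("BR",(420,116),.24),("FR",(435,235),.24),("FL",(210,260),.24),("lb l",(262,298),.215),("lb r",(314,292),.215),("rb l",(343,290),.215),("rb r",(396,284),.215),("mug top l",(157,420),.09),("mug top r",(206,420),.09),("pink",(431,427),.08),("spoon",(311,368),.01)]:
    print(k,ray("top",uv,z))
for k,uv,z in [("lb l",(380,215),.215),("lb r",(327,198),.215),("rb l",(309,187),.215),("rb r",(262,168),.215)]:
    print('scene',k,ray("scene",uv,z))
im=read_camera("top")
cv2.imwrite("pics/t1.png",cv2.resize(im[220:320,190:450],None,fx=3,fy=3,interpolation=cv2.INTER_CUBIC))
im=read_camera("scene")
cv2.imwrite("pics/s1.png",cv2.resize(im[150:270,200:420],None,fx=3,fy=3,interpolation=cv2.INTER_CUBIC))
E
```

```text
BL [0.7353 0.1751 0.24  ]
BR [ 0.7771 -0.12    0.24  ]
FR [ 0.6168 -0.1397  0.24  ]
FL [0.5785 0.1548 0.24  ]
lb l [0.5291 0.0884 0.215 ]
lb r [0.5384 0.0181 0.215 ]
rb l [ 0.5417 -0.0213  0.215 ]
rb r [ 0.5511 -0.0934  0.215 ]
mug top l [0.3251 0.2648 0.09  ]
mug top r [0.3262 0.1864 0.09  ]
pink [ 0.3172 -0.1783  0.08  ]
spoon [0.3939 0.0188 0.01  ]
scene lb l [0.5274 0.0906 0.215 ]
scene lb r [0.5458 0.0129 0.215 ]
scene rb l [ 0.545  -0.0185  0.215 ]
scene rb r [ 0.5565 -0.0937  0.215 ]
```

View pics/t1.png

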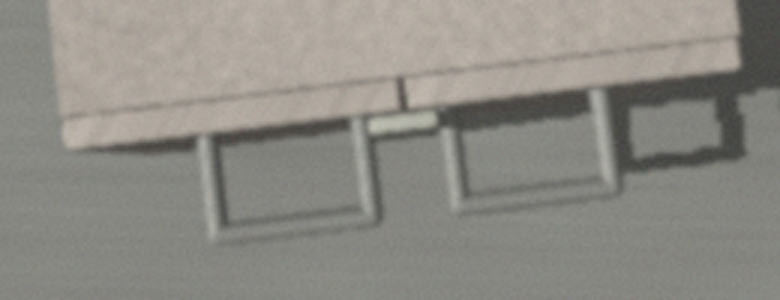

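View pics/s1.png

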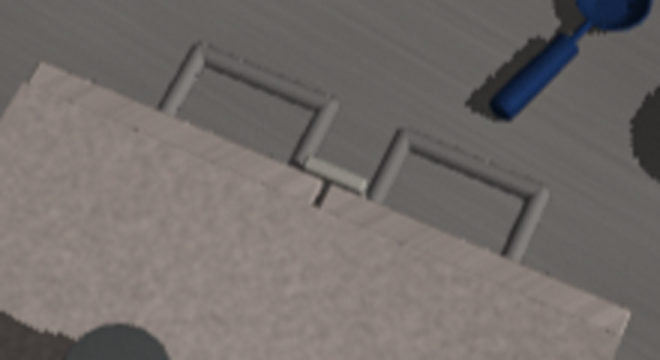

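```bash
cat >> h.py <<'E'
import json
def cmd(): return np.array(json.load(open('cmd.json')))
def plan(way, save=True, chunk=5):
    """way: list of (x,y,z,yaw_deg,grip) one per row; prints calls, tracks commanded pose (tool down)."""
    c=cmd(); way=[np.array(w,float) for w in way]
    while len(way)%5: way.append(way[-1])
    for i in range(0,len(way),5):
        t=np.radians(c[3]);A=np.array([[np.cos(t),np.sin(t),0],[np.sin(t),-np.cos(t),0],[0,0,-1]]).T # rows: tool axes in world
        A=np.array([[np.cos(t),np.sin(t),0],[np.sin(t),-np.cos(t),0],[0,0,-1]])
        rows=[]
        for w in way[i:i+5]:
            s=np.round(A@(w[:3]-c[:3])/.4,3); r=round(-(w[3]-c[3])/60,3)
            rows.append([*map(float,s),0,0,float(r),float(w[4])])
        print(json.dumps(rows))
        c=np.array([*(c[:3]+A.T@(s*.4)),c[3]-r*60])
    if save: json.dump(list(c),open('cmd.json','w'))
def line(a,b,n): 
    a=np.array(a,float);b=np.array(b,float);return [a+(b-a)*(k+1)/n for k in range(n)]
E
python3 - <<'E'
from h import *
np.set_printoptions(precision=4,suppress=True)
T=[(261.3,296.7),(314,290.7),(341.7,288),(395,281.3)]
S=[(380,213.3),(335,195.7),(310.7,183.3),(266.7,167.7)]
P=[]
for t,s in zip(T,S):
    a=ray("top",t,.215);b=ray("scene",s,.215);print(a[:2],b[:2]);P.append((a+b)/2)
P=np.array(P);L=(P[0]+P[1])/2;R=(P[2]+P[3])/2
m=(L+R)/2; d=(L-R)/np.linalg.norm(L-R); d2=P[0]-P[3]; print(L,R,np.linalg.norm(L-R),np.degrees(np.arctan2(d[1],d[0]))-90,np.degrees(np.arctan2(d2[1],d2[0]))-90)
json.dump([.251,-.545,.231,24.65],open('cmd.json','w'))
a=[.251,-.545,.231,24.65,.3]
hov=[L[0],L[1],.27,97.5,.3]
plan(line(a,hov,20)+[hov]*5)
E
```

```text
[0.5308 0.0894] [0.5251 0.0892]
[0.5401 0.0181] [0.5364 0.0206]
[ 0.5444 -0.0195] [ 0.5386 -0.0197]
[ 0.5548 -0.092 ] [ 0.5523 -0.0882]
[0.5331 0.0543 0.215 ] [ 0.5475 -0.0548  0.215 ] 0.11013345834620737 7.5299004166717225 8.117115757245301
[[0.063, -0.053, -0.005, 0, 0, -0.061, 0.3], [0.127, -0.107, -0.01, 0, 0, -0.121, 0.3], [0.19, -0.16, -0.015, 0, 0, -0.182, 0.3], [0.253, -0.214, -0.02, 0, 0, -0.243, 0.3], [0.316, -0.267, -0.024, 0, 0, -0.304, 0.3]]
[[0.077, -0.031, -0.005, 0, 0, -0.06, 0.3], [0.154, -0.062, -0.01, 0, 0, -0.121, 0.3], [0.231, -0.092, -0.015, 0, 0, -0.182, 0.3], [0.308, -0.123, -0.02, 0, 0, -0.242, 0.3], [0.385, -0.154, -0.025, 0, 0, -0.303, 0.3]]
[[0.082, -0.006, -0.005, 0, 0, -0.061, 0.3], [0.165, -0.011, -0.01, 0, 0, -0.121, 0.3], [0.248, -0.016, -0.014, 0, 0, -0.182, 0.3], [0.33, -0.022, -0.019, 0, 0, -0.243, 0.3], [0.413, -0.027, -0.024, 0, 0, -0.304, 0.3]]
[[0.08, 0.02, -0.005, 0, 0, -0.06, 0.3], [0.16, 0.041, -0.01, 0, 0, -0.121, 0.3], [0.24, 0.062, -0.015, 0, 0, -0.182, 0.3], [0.321, 0.083, -0.02, 0, 0, -0.242, 0.3], [0.401, 0.103, -0.025, 0, 0, -0.303, 0.3]]
[[-0.0, 0.0, 0.0, 0, 0, -0.0, 0.3], [-0.0, 0.0, 0.0, 0, 0, -0.0, 0.3], [-0.0, 0.0, 0.0, 0, 0, -0.0, 0.3], [-0.0, 0.0, 0.0, 0, 0, -0.0, 0.3], [-0.0, 0.0, 0.0, 0, 0, -0.0, 0.3]]
```

Emit:
{"name": "apply_moves", "arguments": {"moves": [[0.063,-0.053,-0.005,0,0,-0.061,0.3],[0.127,-0.107,-0.01,0,0,-0.121,0.3],[0.19,-0.16,-0.015,0,0,-0.182,0.3],[0.253,-0.214,-0.02,0,0,-0.243,0.3],[0.316,-0.267,-0.024,0,0,-0.304,0.3]]}}

```text
time: 0.62
tcp_pos: [0.3211, -0.3939, 0.2408]
tool_rot: [-2.922, -1.153, -0.0]
contact_force: [0.2, 0.7, 0.3]
width: 0.351
grip_force: 0.0
```

Emit:
{"name": "apply_moves", "arguments": {"moves": [[0.077,-0.031,-0.005,0,0,-0.06,0.3],[0.154,-0.062,-0.01,0,0,-0.121,0.3],[0.231,-0.092,-0.015,0,0,-0.182,0.3],[0.308,-0.123,-0.02,0,0,-0.242,0.3],[0.385,-0.154,-0.025,0,0,-0.303,0.3]]}}

```text
time: 1.03
tcp_pos: [0.3919, -0.2438, 0.2509]
tool_rot: [2.703, 1.601, 0.0]
contact_force: [0.7, -0.6, 0.1]
width: 0.352
grip_force: 0.0
```

Emit:
{"name": "apply_moves", "arguments": {"moves": [[0.082,-0.006,-0.005,0,0,-0.061,0.3],[0.165,-0.011,-0.01,0,0,-0.121,0.3],[0.248,-0.016,-0.014,0,0,-0.182,0.3],[0.33,-0.022,-0.019,0,0,-0.243,0.3],[0.413,-0.027,-0.024,0,0,-0.304,0.3]]}}

```text
time: 1.45
tcp_pos: [0.4623, -0.0939, 0.2605]
tool_rot: [2.415, 2.009, 0.0]
contact_force: [0.5, -0.1, 0.1]
width: 0.353
grip_force: 0.0
```

Emit:
{"name": "apply_moves", "arguments": {"moves": [[0.08,0.02,-0.005,0,0,-0.06,0.3],[0.16,0.041,-0.01,0,0,-0.121,0.3],[0.24,0.062,-0.015,0,0,-0.182,0.3],[0.321,0.083,-0.02,0,0,-0.242,0.3],[0.401,0.103,-0.025,0,0,-0.303,0.3]]}}

```text
time: 1.87
tcp_pos: [0.5325, 0.0562, 0.2705]
tool_rot: [2.067, 2.366, -0.0]
contact_force: [0.5, -1.0, 0.5]
width: 0.353
grip_force: 0.0
```

Emit:
{"name": "apply_moves", "arguments": {"moves": [[0,0,0,0,0,0,0.3],[0,0,0,0,0,0,0.3],[0,0,0,0,0,0,0.3],[0,0,0,0,0,0,0.3],[0,0,0,0,0,0,0.3]]}}

```text
time: 2.28
tcp_pos: [0.5319, 0.0534, 0.2704]
tool_rot: [2.073, 2.36, -0.0]
contact_force: [-1.0, -0.3, 0.1]
width: 0.35
grip_force: 0.0
```

Run:
```python
from h import *
s=env.sense();print(s['tcp_pos'],s['tool_rot'],s['width'],s['qpos'],cmd())
cv2.imwrite("pics/t2.png",cv2.resize(read_camera("top")[200:350,190:450],None,fx=3,fy=3))
cv2.imwrite("pics/s2.png",cv2.resize(read_camera("scene")[100:270,200:450],None,fx=3,fy=3))
c=cmd()
plan(line([*c,.3],[*c[:2],.196,97.5,.3],5))
```

```text
[0.53189657 0.05343535 0.27043962] [ 2.07307927e+00  2.36042041e+00 -4.58315946e-04] 0.35049508914398164 [ 4.37763377e-03 -6.03740593e-02  1.61255454e+00 -2.56638820e-04
  1.58956255e+00 -1.25068843e-01] [5.32943422e-01 5.45122361e-02 2.70200000e-01 9.74900000e+01]
[[0.0, 0.0, 0.037, 0, 0, -0.0, 0.3], [0.0, 0.0, 0.074, 0, 0, -0.0, 0.3], [0.0, 0.0, 0.111, 0, 0, -0.0, 0.3], [0.0, 0.0, 0.148, 0, 0, -0.0, 0.3], [0.0, 0.0, 0.185, 0, 0, -0.0, 0.3]]
```

View pics/s2.png

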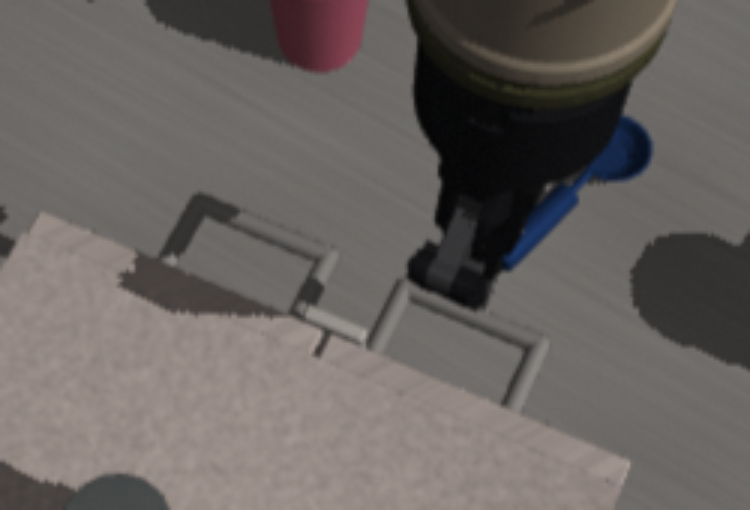

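The hand sits above the left bar at crop (460,300); its offset fits the height difference. Descending.

Emit:
{"name": "apply_moves", "arguments": {"moves": [[0,0,0.037,0,0,0,0.3],[0,0,0.074,0,0,0,0.3],[0,0,0.111,0,0,0,0.3],[0,0,0.148,0,0,0,0.3],[0,0,0.185,0,0,0,0.3]]}}

```text
time: 2.8
tcp_pos: [0.5321, 0.0538, 0.196]
tool_rot: [2.072, 2.361, 0.0]
contact_force: [0.3, -0.3, -0.3]
width: 0.35
grip_force: 0.0
```

Run:
```python
from h import *
s=env.sense();print(s['tcp_pos'],s['contact_force'],s['width'])
im=read_camera("scene");print(proj("scene",[*s['tcp_pos'][:2],.215]))
cv2.imwrite("pics/s3.png",cv2.resize(im[130:270,220:440],None,fx=3.5,fy=3.5))
```

```text
[0.53209312 0.05381819 0.19598311] [ 0.26239563 -0.29384155 -0.33736647] 0.34974764246218565
[[356.20172118 204.77836546]]
```

View pics/s3.png

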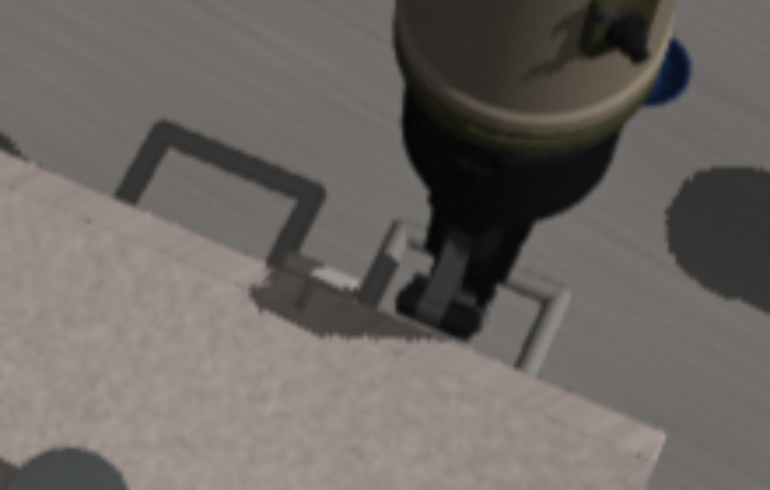

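The inner finger is inside the left bar's loop at crop (440,300), with no contact. Closing the gripper.

Emit:
{"name": "apply_moves", "arguments": {"moves": [[0,0,0,0,0,0,0.6],[0,0,0,0,0,0,0.9],[0,0,0,0,0,0,1],[0,0,0,0,0,0,1],[0,0,0,0,0,0,1]], "newtons": 40}}

```text
time: 3.27
tcp_pos: [0.5319, 0.0541, 0.1967]
tool_rot: [-2.071, -2.362, 0.001]
contact_force: [-3.8, -3.0, -4.1]
width: 0.099
grip_force: 39.0
```

Emit:
{"name": "apply_moves", "arguments": {"moves": [[0,0,0,0,0,0,1],[0,0,0,0,0,0,1],[0,0,0,0,0,0,1],[0,0,0,0,0,0,1],[0,0,0,0,0,0,1]]}}

```text
time: 3.68
tcp_pos: [0.5319, 0.0541, 0.1967]
tool_rot: [2.071, 2.362, -0.001]
contact_force: [-3.5, -4.0, -3.1]
width: 0.099
grip_force: 39.1
```

```bash
cat >> h.py <<'E'
def leaf(a0,a1,n,side,L,base=97.5,grip=1,z=.196):
    """bar path for leaf angle a0..a1 deg; side +1 left leaf (clockwise), -1 right; L = shut bar xy, into-face yaw base-90"""
    t=np.radians(base-90);ex=np.array([np.cos(t),np.sin(t)]);ey=np.array([-ex[1],ex[0]])
    H=np.array(L)+.06*ex+side*.095*ey; r=np.array(L)-H; out=[]
    for k in range(n):
        a=a0+(a1-a0)*(k+1)/n; f=np.radians(-side*a);M=np.array([[np.cos(f),-np.sin(f)],[np.sin(f),np.cos(f)]])
        out.append([*(H+M@r),z,base-side*a,grip])
    return out
E
python3 - <<'E'
from h import *
s=env.sense();print(s['tcp_pos'],s['contact_force'],s['width'],s['grip_force'],cmd())
c=cmd(); plan(leaf(0,40,20,1,c[:2]))
E
```

```text
[0.53192186 0.05409796 0.19673659] [-3.49052019 -4.04474032 -3.10359415] 0.09875686971497866 39.06618654727936 [5.32943422e-01 5.45122361e-02 1.96200000e-01 9.74900000e+01]
[[0.005, -0.008, 0.0, 0, 0, 0.033, 1.0], [0.011, -0.016, 0.0, 0, 0, 0.067, 1.0], [0.017, -0.024, 0.0, 0, 0, 0.1, 1.0], [0.023, -0.032, 0.0, 0, 0, 0.133, 1.0], [0.03, -0.039, 0.0, 0, 0, 0.167, 1.0]]
[[0.005, -0.008, 0.0, 0, 0, 0.033, 1.0], [0.011, -0.016, 0.0, 0, 0, 0.066, 1.0], [0.017, -0.024, 0.0, 0, 0, 0.1, 1.0], [0.023, -0.032, 0.0, 0, 0, 0.133, 1.0], [0.029, -0.039, 0.0, 0, 0, 0.166, 1.0]]
[[0.006, -0.008, 0.0, 0, 0, 0.034, 1.0], [0.011, -0.016, 0.0, 0, 0, 0.067, 1.0], [0.017, -0.024, 0.0, 0, 0, 0.1, 1.0], [0.024, -0.032, 0.0, 0, 0, 0.134, 1.0], [0.03, -0.039, 0.0, 0, 0, 0.167, 1.0]]
[[0.005, -0.008, 0.0, 0, 0, 0.033, 1.0], [0.011, -0.016, 0.0, 0, 0, 0.067, 1.0], [0.017, -0.024, 0.0, 0, 0, 0.1, 1.0], [0.023, -0.031, 0.0, 0, 0, 0.133, 1.0], [0.03, -0.039, 0.0, 0, 0, 0.167, 1.0]]
```

Emit:
{"name": "apply_moves", "arguments": {"moves": [[0.005,-0.008,0,0,0,0.033,1],[0.011,-0.016,0,0,0,0.067,1],[0.017,-0.024,0,0,0,0.1,1],[0.023,-0.032,0,0,0,0.133,1],[0.03,-0.039,0,0,0,0.167,1]]}}

```text
time: 4.1
tcp_pos: [0.5149, 0.0637, 0.1967]
tool_rot: [2.271, 2.17, -0.001]
contact_force: [-4.6, -5.3, -3.0]
width: 0.101
grip_force: 39.7
```

Emit:
{"name": "apply_moves", "arguments": {"moves": [[0.005,-0.008,0,0,0,0.033,1],[0.011,-0.016,0,0,0,0.066,1],[0.017,-0.024,0,0,0,0.1,1],[0.023,-0.032,0,0,0,0.133,1],[0.029,-0.039,0,0,0,0.166,1]]}}

```text
time: 4.52
tcp_pos: [0.4997, 0.0762, 0.1967]
tool_rot: [2.451, 1.965, -0.001]
contact_force: [-4.0, -3.7, -3.5]
width: 0.1
grip_force: 39.6
```

Force low and the motion follows the arc; continuing.

Emit:
{"name": "apply_moves", "arguments": {"moves": [[0.006,-0.008,0,0,0,0.034,1],[0.011,-0.016,0,0,0,0.067,1],[0.017,-0.024,0,0,0,0.1,1],[0.024,-0.032,0,0,0,0.134,1],[0.03,-0.039,0,0,0,0.167,1]]}}

```text
time: 4.93
tcp_pos: [0.4868, 0.0913, 0.1967]
tool_rot: [2.613, 1.743, -0.002]
contact_force: [-5.1, -4.0, -2.3]
width: 0.1
grip_force: 39.6
```

Emit:
{"name": "apply_moves", "arguments": {"moves": [[0.005,-0.008,0,0,0,0.033,1],[0.011,-0.016,0,0,0,0.067,1],[0.017,-0.024,0,0,0,0.1,1],[0.023,-0.031,0,0,0,0.133,1],[0.03,-0.039,0,0,0,0.167,1]]}}

```text
time: 5.35
tcp_pos: [0.4768, 0.1084, 0.1967]
tool_rot: [2.756, 1.508, -0.003]
contact_force: [-5.9, -4.5, -0.7]
width: 0.095
grip_force: 39.7
```

Run:
```python
from h import *
s=env.sense();print(s['tcp_pos'],s['contact_force'],s['width'],s['grip_force'],cmd(),s['qpos'])
cv2.imwrite("pics/s4.png",read_camera("scene"))
plan(leaf(40,90,25,1,[.53294,.05451]))
```

```text
[0.47681687 0.10842198 0.19672086] [-5.91418303 -4.46140269 -0.66556528] 0.09461144440702723 39.65386390686035 [ 0.47838663  0.10880159  0.1962     57.47      ] [ 1.19241717e-01 -1.53761637e-01  1.83335442e+00 -7.43676794e-04
  1.46359109e+00  6.88423052e-01]
[[0.005, -0.008, 0.0, 0, 0, 0.033, 1.0], [0.011, -0.016, 0.0, 0, 0, 0.066, 1.0], [0.017, -0.024, 0.0, 0, 0, 0.1, 1.0], [0.023, -0.031, 0.0, 0, 0, 0.133, 1.0], [0.029, -0.039, 0.0, 0, 0, 0.166, 1.0]]
[[0.006, -0.008, 0.0, 0, 0, 0.034, 1.0], [0.011, -0.016, 0.0, 0, 0, 0.067, 1.0], [0.017, -0.024, 0.0, 0, 0, 0.1, 1.0], [0.024, -0.031, 0.0, 0, 0, 0.134, 1.0], [0.03, -0.039, 0.0, 0, 0, 0.167, 1.0]]
[[0.005, -0.008, 0.0, 0, 0, 0.033, 1.0], [0.011, -0.016, 0.0, 0, 0, 0.067, 1.0], [0.017, -0.024, 0.0, 0, 0, 0.1, 1.0], [0.023, -0.031, 0.0, 0, 0, 0.133, 1.0], [0.03, -0.039, 0.0, 0, 0, 0.167, 1.0]]
[[0.005, -0.008, 0.0, 0, 0, 0.033, 1.0], [0.011, -0.016, 0.0, 0, 0, 0.066, 1.0], [0.017, -0.024, 0.0, 0, 0, 0.1, 1.0], [0.023, -0.031, 0.0, 0, 0, 0.133, 1.0], [0.029, -0.039, 0.0, 0, 0, 0.166, 1.0]]
[[0.006, -0.008, 0.0, 0, 0, 0.034, 1.0], [0.011, -0.016, 0.0, 0, 0, 0.067, 1.0], [0.017, -0.024, 0.0, 0, 0, 0.1, 1.0], [0.024, -0.031, 0.0, 0, 0, 0.134, 1.0], [0.03, -0.039, 0.0, 0, 0, 0.167, 1.0]]
```

View pics/s4.png

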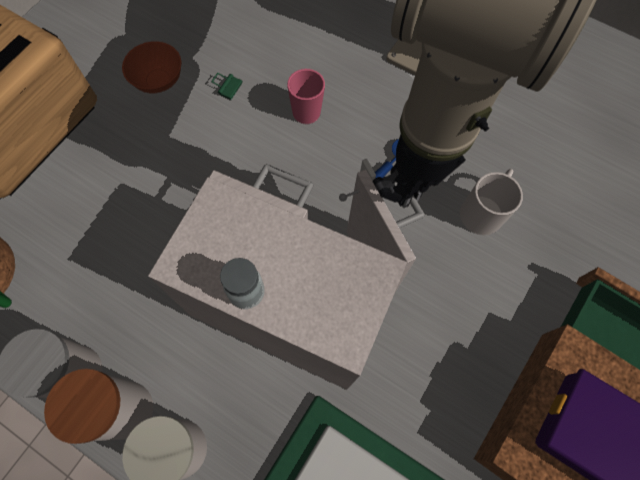

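The left leaf is open about 40° (free edge at (365,165)), the right is shut, and the mug at (497,200) is clear. Continuing to 90°.

Emit:
{"name": "apply_moves", "arguments": {"moves": [[0.005,-0.008,0,0,0,0.033,1],[0.011,-0.016,0,0,0,0.066,1],[0.017,-0.024,0,0,0,0.1,1],[0.023,-0.031,0,0,0,0.133,1],[0.029,-0.039,0,0,0,0.166,1]]}}

```text
time: 5.82
tcp_pos: [0.47, 0.127, 0.1967]
tool_rot: [-2.876, -1.264, 0.002]
contact_force: [-4.1, -2.8, -2.4]
width: 0.1
grip_force: 39.5
```

Emit:
{"name": "apply_moves", "arguments": {"moves": [[0.006,-0.008,0,0,0,0.034,1],[0.011,-0.016,0,0,0,0.067,1],[0.017,-0.024,0,0,0,0.1,1],[0.024,-0.031,0,0,0,0.134,1],[0.03,-0.039,0,0,0,0.167,1]]}}

```text
time: 6.23
tcp_pos: [0.4665, 0.1466, 0.1967]
tool_rot: [-2.975, -1.008, 0.002]
contact_force: [-4.4, -1.8, -2.6]
width: 0.099
grip_force: 39.5
```

Emit:
{"name": "apply_moves", "arguments": {"moves": [[0.005,-0.008,0,0,0,0.033,1],[0.011,-0.016,0,0,0,0.067,1],[0.017,-0.024,0,0,0,0.1,1],[0.023,-0.031,0,0,0,0.133,1],[0.03,-0.039,0,0,0,0.167,1]]}}

```text
time: 6.65
tcp_pos: [0.4666, 0.1664, 0.1967]
tool_rot: [-3.052, -0.744, 0.002]
contact_force: [-5.4, -1.5, -2.1]
width: 0.093
grip_force: 39.6
```

Emit:
{"name": "apply_moves", "arguments": {"moves": [[0.005,-0.008,0,0,0,0.033,1],[0.011,-0.016,0,0,0,0.066,1],[0.017,-0.024,0,0,0,0.1,1],[0.023,-0.031,0,0,0,0.133,1],[0.029,-0.039,0,0,0,0.166,1]]}}

```text
time: 7.07
tcp_pos: [0.4701, 0.1857, 0.1967]
tool_rot: [-3.105, -0.477, 0.001]
contact_force: [-2.3, -1.7, -4.6]
width: 0.098
grip_force: 39.4
```

Emit:
{"name": "apply_moves", "arguments": {"moves": [[0.006,-0.008,0,0,0,0.034,1],[0.011,-0.016,0,0,0,0.067,1],[0.017,-0.024,0,0,0,0.1,1],[0.024,-0.031,0,0,0,0.134,1],[0.03,-0.039,0,0,0,0.167,1]]}}

```text
time: 7.48
tcp_pos: [0.4769, 0.2042, 0.1967]
tool_rot: [-3.134, -0.203, 0.001]
contact_force: [-1.9, -1.1, -2.8]
width: 0.1
grip_force: 39.5
```

Run:
```python
from h import *
s=env.sense();print(s['tcp_pos'],s['tool_rot'],s['contact_force'],s['width'],s['grip_force'],cmd(),s['qpos'])
c=cmd(); g=.3
# release, lift, go over to the right bar (TCP height .28), turned back
up=[*c[:2],.285,c[3],g]
R=[.5465,-.0550]
mid=[.47,.02,.285,50,g]; hov=[*R,.285,97.5,g]
plan([[*c,g]]*5+line([*c,g],up,5)+line(up,mid,10)+line(mid,hov,10)+[hov]*5)
```

```text
[0.47689289 0.20421374 0.19674109] [-3.13440104e+00 -2.03446446e-01  5.76647144e-04] [-1.9357994  -1.13878408 -2.80298976] 0.09964640476475761 39.47863698005676 [0.47794754 0.20371748 0.1962     7.49      ] [ 3.05267224e-01 -7.15114269e-02  1.75734773e+00  6.70597104e-04
  1.45597108e+00  1.74635329e+00]
[[0.0, 0.0, 0.0, 0, 0, -0.0, 0.3], [0.0, 0.0, 0.0, 0, 0, -0.0, 0.3], [0.0, 0.0, 0.0, 0, 0, -0.0, 0.3], [0.0, 0.0, 0.0, 0, 0, -0.0, 0.3], [0.0, 0.0, 0.0, 0, 0, -0.0, 0.3]]
[[0.0, 0.0, -0.044, 0, 0, -0.0, 0.3], [0.0, 0.0, -0.089, 0, 0, -0.0, 0.3], [0.0, 0.0, -0.133, 0, 0, -0.0, 0.3], [0.0, 0.0, -0.178, 0, 0, -0.0, 0.3], [0.0, 0.0, -0.222, 0, 0, -0.0, 0.3]]
[[-0.008, 0.045, 0.0, 0, 0, -0.071, 0.3], [-0.016, 0.091, 0.0, 0, 0, -0.142, 0.3], [-0.024, 0.136, 0.0, 0, 0, -0.213, 0.3], [-0.032, 0.181, 0.0, 0, 0, -0.283, 0.3], [-0.04, 0.226, 0.0, 0, 0, -0.354, 0.3]]
[[-0.024, 0.04, 0.0, 0, 0, -0.071, 0.3], [-0.048, 0.079, 0.0, 0, 0, -0.142, 0.3], [-0.071, 0.118, 0.0, 0, 0, -0.213, 0.3], [-0.095, 0.158, 0.0, 0, 0, -0.284, 0.3], [-0.119, 0.197, 0.0, 0, 0, -0.354, 0.3]]
[[-0.002, 0.027, 0.0, 0, 0, -0.08, 0.3], [-0.004, 0.053, 0.0, 0, 0, -0.159, 0.3], [-0.006, 0.08, 0.0, 0, 0, -0.238, 0.3], [-0.008, 0.107, 0.0, 0, 0, -0.317, 0.3], [-0.01, 0.134, 0.0, 0, 0, -0.396, 0.3]]
[[-0.013, 0.023, 0.0, 0, 0, -0.079, 0.3], [-0.025, 0.047, 0.0, 0, 0, -0.159, 0.3], [-0.038, 0.07, 0.0, 0, 0, -0.238, 0.3], [-0.051, 0.094, 0.0, 0, 0, -0.317, 0.3], [-0.063, 0.118, 0.0, 0, 0, -0.396, 0.3]]
[[-0.0, -0.001, 0.0, 0, 0, -0.0, 0.3], [-0.0, -0.001, 0.0, 0, 0, -0.0, 0.3], [-0.0, -0.001, 0.0, 0, 0, -0.0, 0.3], [-0.0, -0.001, 0.0, 0, 0, -0.0, 0.3], [-0.0, -0.001, 0.0, 0, 0, -0.0, 0.3]]
```

Emit:
{"name": "apply_moves", "arguments": {"moves": [[0,0,0,0,0,0,0.3],[0,0,0,0,0,0,0.3],[0,0,0,0,0,0,0.3],[0,0,0,0,0,0,0.3],[0,0,0,0,0,0,0.3]]}}

```text
time: 7.9
tcp_pos: [0.4775, 0.2037, 0.1971]
tool_rot: [-3.134, -0.207, -0.002]
contact_force: [-0.4, -0.3, 0.3]
width: 0.345
grip_force: 0.0
```

Emit:
{"name": "apply_moves", "arguments": {"moves": [[0,0,-0.044,0,0,0,0.3],[0,0,-0.089,0,0,0,0.3],[0,0,-0.133,0,0,0,0.3],[0,0,-0.178,0,0,0,0.3],[0,0,-0.222,0,0,0,0.3]]}}

```text
time: 8.32
tcp_pos: [0.4771, 0.2035, 0.2864]
tool_rot: [-3.135, -0.206, -0.001]
contact_force: [-0.7, 0.5, -0.0]
width: 0.351
grip_force: 0.0
```

Emit:
{"name": "apply_moves", "arguments": {"moves": [[-0.008,0.045,0,0,0,-0.071,0.3],[-0.016,0.091,0,0,0,-0.142,0.3],[-0.024,0.136,0,0,0,-0.213,0.3],[-0.032,0.181,0,0,0,-0.283,0.3],[-0.04,0.226,0,0,0,-0.354,0.3]]}}

```text
time: 8.73
tcp_pos: [0.4731, 0.1111, 0.2856]
tool_rot: [3.041, 0.787, 0.001]
contact_force: [-0.1, 0.1, 0.5]
width: 0.352
grip_force: 0.0
```

Emit:
{"name": "apply_moves", "arguments": {"moves": [[-0.024,0.04,0,0,0,-0.071,0.3],[-0.048,0.079,0,0,0,-0.142,0.3],[-0.071,0.118,0,0,0,-0.213,0.3],[-0.095,0.158,0,0,0,-0.284,0.3],[-0.119,0.197,0,0,0,-0.354,0.3]]}}

```text
time: 9.15
tcp_pos: [0.4692, 0.019, 0.2856]
tool_rot: [2.844, 1.333, 0.001]
contact_force: [0.6, 0.6, -0.5]
width: 0.347
grip_force: 0.0
```

Emit:
{"name": "apply_moves", "arguments": {"moves": [[-0.002,0.027,0,0,0,-0.08,0.3],[-0.004,0.053,0,0,0,-0.159,0.3],[-0.006,0.08,0,0,0,-0.238,0.3],[-0.008,0.107,0,0,0,-0.317,0.3],[-0.01,0.134,0,0,0,-0.396,0.3]]}}

```text
time: 9.57
tcp_pos: [0.5082, -0.0182, 0.2856]
tool_rot: [2.509, 1.89, 0.001]
contact_force: [0.1, 0.3, -1.0]
width: 0.348
grip_force: 0.0
```

Emit:
{"name": "apply_moves", "arguments": {"moves": [[-0.013,0.023,0,0,0,-0.079,0.3],[-0.025,0.047,0,0,0,-0.159,0.3],[-0.038,0.07,0,0,0,-0.238,0.3],[-0.051,0.094,0,0,0,-0.317,0.3],[-0.063,0.118,0,0,0,-0.396,0.3]]}}

```text
time: 9.98
tcp_pos: [0.5464, -0.0555, 0.2855]
tool_rot: [2.066, 2.366, 0.0]
contact_force: [-0.2, 0.0, -0.3]
width: 0.353
grip_force: 0.0
```

Emit:
{"name": "apply_moves", "arguments": {"moves": [[0,-0.001,0,0,0,0,0.3],[0,-0.001,0,0,0,0,0.3],[0,-0.001,0,0,0,0,0.3],[0,-0.001,0,0,0,0,0.3],[0,-0.001,0,0,0,0,0.3]]}}

```text
time: 10.4
tcp_pos: [0.5454, -0.0546, 0.2855]
tool_rot: [2.072, 2.362, 0.0]
contact_force: [-0.1, -0.0, -0.4]
width: 0.349
grip_force: 0.0
```

Run:
```python
from h import *
s=env.sense();print(s['tcp_pos'],s['tool_rot'],s['contact_force'],s['width'],cmd(),s['qpos'])
cv2.imwrite("pics/s5.png",read_camera("scene"))
c=cmd()
plan(line([*c,.3],[*c[:2],.196,97.5,.3],5))
```

```text
[ 0.54538781 -0.05460066  0.28547342] [2.07165121e+00 2.36153623e+00 3.12133358e-04] [-0.06384234 -0.00921625 -0.42976312] 0.3492983165189399 [ 5.46327799e-01 -5.49810566e-02  2.85000000e-01  9.74900000e+01] [-1.93389277e-01 -2.70252613e-02  1.55308934e+00  9.08926938e-05
  1.61528941e+00 -3.23978804e-01]
[[0.0, 0.0, 0.044, 0, 0, -0.0, 0.3], [0.0, 0.0, 0.089, 0, 0, -0.0, 0.3], [0.0, 0.0, 0.133, 0, 0, -0.0, 0.3], [0.0, 0.0, 0.178, 0, 0, -0.0, 0.3], [0.0, 0.0, 0.222, 0, 0, -0.0, 0.3]]
```

View pics/s5.png

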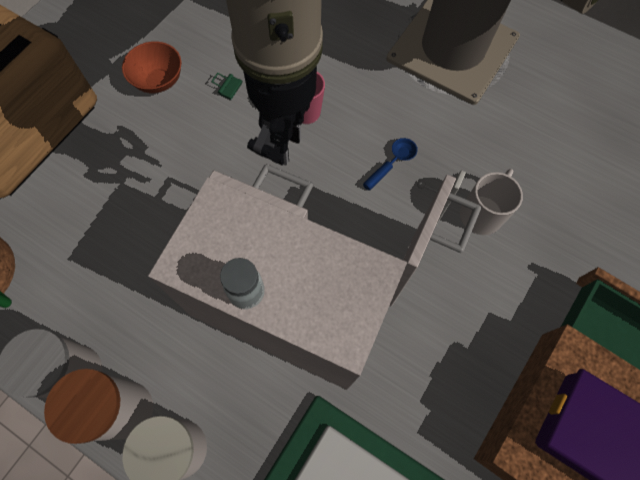

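The left leaf stands square (edge from (412,262) to (455,180)), the right is shut, and the hand is above the right bar. Descend and grip.

Emit:
{"name": "apply_moves", "arguments": {"moves": [[0,0,0.044,0,0,0,0.3],[0,0,0.089,0,0,0,0.3],[0,0,0.133,0,0,0,0.3],[0,0,0.178,0,0,0,0.3],[0,0,0.222,0,0,0,0.3]]}}

```text
time: 10.87
tcp_pos: [0.5455, -0.0547, 0.1958]
tool_rot: [2.071, 2.362, 0.0]
contact_force: [0.6, 0.8, -0.6]
width: 0.349
grip_force: 0.0
```

Emit:
{"name": "apply_moves", "arguments": {"moves": [[0,0,0,0,0,0,0.3],[0,0,0,0,0,0,0.6],[0,0,0,0,0,0,0.9],[0,0,0,0,0,0,1],[0,0,0,0,0,0,1]]}}

```text
time: 11.28
tcp_pos: [0.5461, -0.0548, 0.1975]
tool_rot: [2.07, 2.362, 0.001]
contact_force: [0.1, 2.0, -2.2]
width: 0.099
grip_force: 39.0
```

Emit:
{"name": "apply_moves", "arguments": {"moves": [[0,0,0,0,0,0,1],[0,0,0,0,0,0,1],[0,0,0,0,0,0,1],[0,0,0,0,0,0,1],[0,0,0,0,0,0,1]]}}

```text
time: 11.7
tcp_pos: [0.5461, -0.0548, 0.1974]
tool_rot: [2.07, 2.362, 0.001]
contact_force: [-1.8, 3.6, 5.3]
width: 0.097
grip_force: 39.7
```

Run:
```python
from h import *
s=env.sense();print(s['tcp_pos'],s['tool_rot'],s['contact_force'],s['width'],s['grip_force'],cmd())
c=cmd(); plan(leaf(0,90,45,-1,c[:2]))
```

```text
[ 0.54606272 -0.05483024  0.19740894] [2.07013721e+00 2.36185975e+00 1.49477016e-03] [-1.81807428  3.60747726  5.34320322] 0.09698956348586704 39.69658970832825 [ 5.46327799e-01 -5.49810566e-02  1.96200000e-01  9.74900000e+01]
[[-0.005, -0.008, 0.0, 0, 0, -0.033, 1.0], [-0.011, -0.016, 0.0, 0, 0, -0.067, 1.0], [-0.017, -0.024, 0.0, 0, 0, -0.1, 1.0], [-0.023, -0.032, 0.0, 0, 0, -0.133, 1.0], [-0.03, -0.039, 0.0, 0, 0, -0.167, 1.0]]
[[-0.005, -0.008, 0.0, 0, 0, -0.033, 1.0], [-0.011, -0.016, 0.0, 0, 0, -0.066, 1.0], [-0.017, -0.024, 0.0, 0, 0, -0.1, 1.0], [-0.023, -0.031, 0.0, 0, 0, -0.133, 1.0], [-0.029, -0.039, 0.0, 0, 0, -0.166, 1.0]]
[[-0.006, -0.008, 0.0, 0, 0, -0.034, 1.0], [-0.011, -0.016, 0.0, 0, 0, -0.067, 1.0], [-0.017, -0.024, 0.0, 0, 0, -0.1, 1.0], [-0.024, -0.032, 0.0, 0, 0, -0.134, 1.0], [-0.03, -0.039, 0.0, 0, 0, -0.167, 1.0]]
[[-0.005, -0.008, 0.0, 0, 0, -0.033, 1.0], [-0.011, -0.016, 0.0, 0, 0, -0.067, 1.0], [-0.017, -0.024, 0.0, 0, 0, -0.1, 1.0], [-0.023, -0.031, 0.0, 0, 0, -0.133, 1.0], [-0.03, -0.039, 0.0, 0, 0, -0.167, 1.0]]
[[-0.005, -0.008, 0.0, 0, 0, -0.033, 1.0
[... 301 characters left out ...]
, -0.031, 0.0, 0, 0, -0.134, 1.0], [-0.03, -0.039, 0.0, 0, 0, -0.167, 1.0]]
[[-0.006, -0.008, 0.0, 0, 0, -0.033, 1.0], [-0.011, -0.016, 0.0, 0, 0, -0.067, 1.0], [-0.017, -0.024, 0.0, 0, 0, -0.1, 1.0], [-0.023, -0.031, 0.0, 0, 0, -0.133, 1.0], [-0.03, -0.039, 0.0, 0, 0, -0.167, 1.0]]
[[-0.005, -0.008, 0.0, 0, 0, -0.033, 1.0], [-0.011, -0.016, 0.0, 0, 0, -0.066, 1.0], [-0.017, -0.024, 0.0, 0, 0, -0.1, 1.0], [-0.023, -0.031, 0.0, 0, 0, -0.133, 1.0], [-0.029, -0.039, 0.0, 0, 0, -0.166, 1.0]]
[[-0.006, -0.008, 0.0, 0, 0, -0.034, 1.0], [-0.012, -0.016, 0.0, 0, 0, -0.067, 1.0], [-0.018, -0.024, 0.0, 0, 0, -0.1, 1.0], [-0.024, -0.031, 0.0, 0, 0, -0.134, 1.0], [-0.03, -0.039, 0.0, 0, 0, -0.167, 1.0]]
```

Emit:
{"name": "apply_moves", "arguments": {"moves": [[-0.005,-0.008,0,0,0,-0.033,1],[-0.011,-0.016,0,0,0,-0.067,1],[-0.017,-0.024,0,0,0,-0.1,1],[-0.023,-0.032,0,0,0,-0.133,1],[-0.03,-0.039,0,0,0,-0.167,1]]}}

```text
time: 12.12
tcp_pos: [0.5322, -0.069, 0.1974]
tool_rot: [1.854, 2.535, 0.002]
contact_force: [-1.2, 3.8, 4.9]
width: 0.098
grip_force: 39.7
```

Emit:
{"name": "apply_moves", "arguments": {"moves": [[-0.005,-0.008,0,0,0,-0.033,1],[-0.011,-0.016,0,0,0,-0.066,1],[-0.017,-0.024,0,0,0,-0.1,1],[-0.023,-0.031,0,0,0,-0.133,1],[-0.029,-0.039,0,0,0,-0.166,1]]}}

```text
time: 12.53
tcp_pos: [0.5211, -0.0851, 0.1974]
tool_rot: [1.626, 2.685, 0.001]
contact_force: [2.3, -0.2, 2.6]
width: 0.094
grip_force: 39.5
```

Emit:
{"name": "apply_moves", "arguments": {"moves": [[-0.006,-0.008,0,0,0,-0.034,1],[-0.011,-0.016,0,0,0,-0.067,1],[-0.017,-0.024,0,0,0,-0.1,1],[-0.024,-0.032,0,0,0,-0.134,1],[-0.03,-0.039,0,0,0,-0.167,1]]}}

```text
time: 12.95
tcp_pos: [0.5128, -0.1031, 0.1974]
tool_rot: [1.386, 2.817, 0.0]
contact_force: [2.0, 1.0, 3.4]
width: 0.101
grip_force: 39.5
```

Emit:
{"name": "apply_moves", "arguments": {"moves": [[-0.005,-0.008,0,0,0,-0.033,1],[-0.011,-0.016,0,0,0,-0.067,1],[-0.017,-0.024,0,0,0,-0.1,1],[-0.023,-0.031,0,0,0,-0.133,1],[-0.03,-0.039,0,0,0,-0.167,1]]}}

```text
time: 13.37
tcp_pos: [0.5079, -0.1221, 0.1975]
tool_rot: [1.134, 2.927, 0.0]
contact_force: [2.8, 2.4, 3.2]
width: 0.099
grip_force: 39.5
```

Emit:
{"name": "apply_moves", "arguments": {"moves": [[-0.005,-0.008,0,0,0,-0.033,1],[-0.011,-0.016,0,0,0,-0.066,1],[-0.017,-0.024,0,0,0,-0.1,1],[-0.023,-0.031,0,0,0,-0.133,1],[-0.029,-0.039,0,0,0,-0.166,1]]}}

```text
time: 13.78
tcp_pos: [0.5063, -0.1415, 0.1974]
tool_rot: [0.876, 3.014, -0.0]
contact_force: [5.5, 1.1, 1.0]
width: 0.098
grip_force: 39.2
```

Emit:
{"name": "apply_moves", "arguments": {"moves": [[-0.006,-0.008,0,0,0,-0.034,1],[-0.011,-0.016,0,0,0,-0.067,1],[-0.017,-0.024,0,0,0,-0.1,1],[-0.024,-0.031,0,0,0,-0.134,1],[-0.03,-0.039,0,0,0,-0.167,1]]}}

```text
time: 14.2
tcp_pos: [0.508, -0.161, 0.1974]
tool_rot: [0.609, 3.079, -0.0]
contact_force: [6.2, 3.6, 1.8]
width: 0.102
grip_force: 39.2
```

Emit:
{"name": "apply_moves", "arguments": {"moves": [[-0.006,-0.008,0,0,0,-0.033,1],[-0.011,-0.016,0,0,0,-0.067,1],[-0.017,-0.024,0,0,0,-0.1,1],[-0.023,-0.031,0,0,0,-0.133,1],[-0.03,-0.039,0,0,0,-0.167,1]]}}

```text
time: 14.62
tcp_pos: [0.5131, -0.1798, 0.1974]
tool_rot: [0.338, 3.12, -0.0]
contact_force: [3.3, 3.7, 3.2]
width: 0.1
grip_force: 39.2
```

Emit:
{"name": "apply_moves", "arguments": {"moves": [[-0.005,-0.008,0,0,0,-0.033,1],[-0.011,-0.016,0,0,0,-0.066,1],[-0.017,-0.024,0,0,0,-0.1,1],[-0.023,-0.031,0,0,0,-0.133,1],[-0.029,-0.039,0,0,0,-0.166,1]]}}

```text
time: 15.03
tcp_pos: [0.5213, -0.1974, 0.1975]
tool_rot: [0.066, 3.138, -0.001]
contact_force: [6.1, 4.9, 2.1]
width: 0.102
grip_force: 39.1
```

Emit:
{"name": "apply_moves", "arguments": {"moves": [[-0.006,-0.008,0,0,0,-0.034,1],[-0.012,-0.016,0,0,0,-0.067,1],[-0.018,-0.024,0,0,0,-0.1,1],[-0.024,-0.031,0,0,0,-0.134,1],[-0.03,-0.039,0,0,0,-0.167,1]]}}

```text
time: 15.45
tcp_pos: [0.5324, -0.2135, 0.1974]
tool_rot: [-0.209, 3.132, -0.001]
contact_force: [5.3, 4.1, 3.6]
width: 0.098
grip_force: 39.2
```

Emit:
{"name": "apply_moves", "arguments": {"moves": [[0,0,0,0,0,0,0.3],[0,0,0,0,0,0,0.3],[0,0,0,0,0,0,0.3],[0,0,0,0,0,0,0.3],[0,0,0,0,0,0,0.3]]}}

```text
time: 15.87
tcp_pos: [0.5309, -0.2133, 0.1963]
tool_rot: [0.205, -3.134, -0.0]
contact_force: [0.3, 0.3, -0.1]
width: 0.348
grip_force: 0.0
```

Emit:
{"name": "apply_moves", "arguments": {"moves": [[0,0,-0.05,0,0,0,0.3],[0,0,-0.1,0,0,0,0.3],[0,0,-0.15,0,0,0,0.3],[0,0,-0.2,0,0,0,0.3],[0,0,-0.25,0,0,0,0.3]]}}

```text
time: 16.28
tcp_pos: [0.5309, -0.2133, 0.2974]
tool_rot: [0.205, -3.135, 0.0]
contact_force: [1.0, 0.3, -0.4]
width: 0.345
grip_force: 0.0
```

Run:
```python
from h import *
s=env.sense();print(s['time'],s['tcp_pos'],s['tool_rot'],s['contact_force'],s['width'])
cv2.imwrite("pics/s6.png",read_camera("scene"))
```

```text
16.2833 [ 0.53092131 -0.21328399  0.29738348] [ 2.05451905e-01 -3.13466060e+00  1.39976844e-04] [ 0.95922073  0.29202854 -0.43184397] 0.3453232641894864
```

View pics/s6.png

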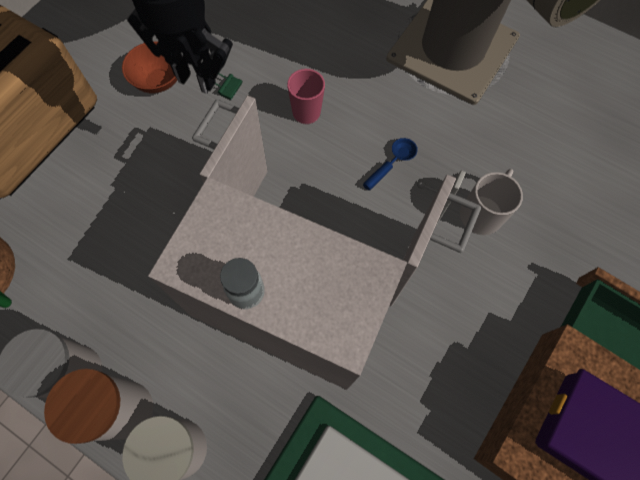

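Both leaves stand square: the right runs (205,175)–(250,100), the left (412,262)–(455,180). The hand is clear above them. Handing in.

```bash
python3 -c "
from plant import env
print(env.finish_job())"
```

```text
the job is handed in; nothing more can be done
None
```

I opened the left leaf first and then the right. The last picture shows both standing about square to the front with the gripper clear, and I handed the job in at about 16 s; no verdict came back.

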